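Pop the logger cartridge and trap it on the slipway

TASK

Take the reading cartridge out of the bench climate logger: press the yellow eject button down with one fingertip and, as the orange cartridge pops out, stop it with the other finger on the sloping slipway before it slides off the end. Do not lift the cartridge off the slipway, and leave the two potted plants and the brush where they are. Finish while holding: button still held down by one finger, the cartridge clearly out of its parked place and resting still against the other finger on the slipway.

Things in the scene. Friction and masses are not known exactly. Their poses are not given: they have to be found in the camera images.
- dock: Fixed climate-logger dock: grey base plate 200 x 150 x 8 mm; at its -x end a white hood 51 mm wide, 80 mm long, up to about 105 mm above the bench, from which the slipway runs out towards +x. Origin on the bench under the gate; z up, +x the way the cartridge slides out (seen from above), +y the button's side. Position and yaw vary.
- slipway: Aluminium slipway, part of the dock, sloping 0.28 rad down along its +x. Origin on its slippery floor, mid-width, 45 mm above the bench, at the parked cartridge's nose; x downhill along the floor, z square to it. Side rails 5 mm high, inner faces at y = +-17.5 mm, outer +-22.5. Open-topped from x = -22 mm (hood's mouth) to the open end. A freed cartridge runs its length in about half a second.
- slip_end (a point): Middle of the slipway's open lower end, on the floor, 110 mm downhill of the slipway's origin and 15 mm above the bench. No stop there.
- trap_spot (a point): A handy place to stop the cartridge: on the slipway's floor, mid-width, 47 mm downhill of its origin, 32 mm above the bench. The floor here is 13.5 mm below the top of the fully pressed button, so a finger at the same height as one pressing the button clears the rails and stands in the way of the 26 mm high cartridge.
- eject_top (a point): Centre of the top face of the round yellow eject button, 26 mm across, pressed straight down; at x = 0, y = +50 mm of the dock, beside the slipway. 55.6 mm above the bench when up, 45.6 mm fully down. Its white plinth is 34 x 34 mm and 32 mm high.
- eject (a joint): Travel of the button, m: 0 up, 0.010 fully down; its spring resists with 1.5 N at first and 5 N fully down, and brings it back. It carries a steel gate across the slipway (x = 0.5 to 4.5 mm) that stands 7 mm above the floor and lets the cartridge go at a travel of about 0.007 to 0.008; it rises again with the button.
- cartridge: Loose orange logger cartridge with a black band, 50 mm long (x), 32 wide (y), 26 high (z), about 150 g. Origin at the centre of its underside, axes along the slipway's, nose (leading face) 25 mm ahead at +x. Parked at x = -25 mm of the slipway, nose at the gate, rear half under the hood; a spring plunger behind it (about 1.5 N, 12 mm stroke) pops it out when the gate goes down.
- pot_a: A loose blue plant pot with a small shrub, 96 mm across the rim, 92 mm high, foliage to about 180 mm high and about 75 mm from the axis; 350 g. Origin under its centre. To be left alone.
- pot_b: The same kind of potted plant as pot_a, on the other side of the dock. To be left alone.
- brush: A loose hand brush about 170 mm long lying on the bench beyond the end of the slipway. To be left alone.
Not all that is in view belongs to the job. Several things have the shape of the cartridge; the one meant has the colours described above.

How it is judged (in metres and radians):
At the end, for the whole second after the job is handed in: The button is held down by a finger (more than 7 of its 10 mm), the cartridge has come out at least 12 mm and still lies flat on the slipway (its middle at least 35 mm short of the open end, within 5 mm of the floor and 0.15 rad of flat), at rest, with a finger touching it (value of joint eject above 0.007 m and contact force between the fingers and eject above 0.5 N and contact force between the fingers and cartridge above 0.03 N and linear speed of cartridge below 0.01 m/s and x of cartridge in the frame of slipway between -0.013 and 0.075 m and z of cartridge in the frame of slipway between -0.004 and 0.005 m and angle between the z axis of cartridge and the z axis of slipway, either way round below 0.15 rad); the arm keeps its last pose, push and grip.
It fails at once if the cartridge slides off the end of the slipway or falls from it (x of cartridge in the frame of slipway above 0.095 m or z of cartridge in the frame of slipway below -0.012 m).
It fails at once if the cartridge is lifted off the slipway (z of cartridge in the frame of slipway above 0.012 m).
It fails at once if a potted plant or the brush is moved more than 15 mm or tipped (distance of any of pot_a, pot_b, brush from where it was at the start of the episode above 0.015 m or angle between any of pot_a, pot_b's own z axis and vertical above 0.3 rad).
It also fails if it takes over 32 s, if anything falls off the work surface, if the arm or the gripper's body presses on something with over 40 N, if the wrist force passes 120 N, or if a joint passes its speed limit or range.

ROBOT

A 7-joint arm with a two-finger parallel gripper is mounted at the origin on the work surface. World frame = base frame: x ahead of the robot, y to its left, z up, the work surface at z = 0. Lengths are in mm, angles in rad, forces in N, time in s.
With the tool pointing down it reaches from about 400 to 875 mm from the base axis. Payload 4.4 kg.
Tool frame: the origin (TCP) lies at the very end of the fingers, on their centre line; the grasp point (between the pads) lies 19 mm behind it (ctrl.pinch_z is the z of the grasp point in the tool frame, in mm); z points along the fingers, x is the direction in which the jaws open and shut, and the axes are right-handed (so a half turn about z gives the same grasp; the last joint's range is limited). The gripper opens to 85 mm and grips with 20 to 120 N. Pads are 22 mm wide; open, the fingers measure 114 mm over their backs; the gripper's body (76 mm by 85 mm) begins 54 mm behind the grasp point. The pads swing forward as they close: fully open they stand 13 mm farther back than shut.
Start: joints at [1.267, 0.628, 0.038, 1.517, -0.027, 0.996, -0.02], TCP at [153.145, -631.716, 231.313] pointing down, gripper open.
Joint ranges: [-3.06, 3.06], [-0.37, 2.12], [-1.25, 1.32], [0.18, 2.47], [-1.1, 4.24], [0.23, 1.98], [-2.94, 2.94]. Speed limits (rad/s): [2.57, 2.57, 3.14, 3.14, 3.14, 3.14, 3.14].

INTERFACE

Orientations are given as [roll, pitch, yaw] about the fixed x, y, z axes, in that order (R = Rz(yaw) Ry(pitch) Rx(roll)).
In Python, from cell import sensors, get_image, order, ctrl gives the robot as it stands.
- The arm moves only by the tool arm_command, never from a script. Its argument "rows" is a list that holds one entry, the list of rows, each a list of 6 numbers: the shift along the tool's x, y, z in mm, then the turn, a rotation vector about the tool's x, y, z in degrees. A call has 1 to 20 rows; each row is the pose to reach, as a shift and turn from the pose commanded when the call began, along the tool's axes at that moment; what a row does not reach only later rows make up. A row lasts 1/12 s, in which the tool goes at most 41.7 mm and 7.16 degrees, less where a joint would pass 70% of its speed; a pose out of reach is approached as far as the arm can. A call with a gripper value outside its range is refused whole. "claw" is the opening, from -1 (shut) to 1 (fully open), set as the call begins (left out, the last holds). The fingers move at their own pace and stop on an object; the grip force is fixed at half the most. Time passes only in rows, so rows that repeat a pose let the fingers close. It gives the time, the measured TCP pose, the force and the opening at its end, in the units of the state.
- sensors.read_state(): the state, without advancing time (a new reading comes with each control period).
- get_image(name): name is "side" or "top" or "wrist"; returns a dict with "pixels" (420x560x3 uint8, red, green, blue), "z_map" (420x560 float32, mm along the optical axis (not along the pixel's ray), 0 where there is no reading), "K" (3x3 intrinsics, pixels), "k1" (the pictures are not rectified: a ray, as slopes to the right and down, at radius r is drawn at 1 + k1 r^2 times it, then the intrinsics apply), "pose" (4x4, takes a point from camera to world coordinates). Camera axes: x right, y up, looking along -z (the intrinsics and any distortion apply to the point x, -y, -z); pixel columns grow to the right and rows downward; lengths in mm; the calibration is good to about 2 mm. A picture is of the moment at which its call begins.
- order.finish_job(): hands the job in, once; it reports no verdict.
The state is a dict: "clock": time; "qpos": joint angles; "qd": joint speeds; "tau": joint torques, N m; "eef_pos": TCP position; "tool_rot": TCP orientation; "force": force on the tool from outside, world axes, zero at the start; "torque": the same for the moment, N m; "width": finger opening in mm.
Only numpy, scipy, OpenCV 4.12 (cv2) and the standard library are available. Lean on these libraries where they do the work, as an engineer would, in place of code of your own. Each camera call takes 0.05 s, during which the arm holds its last target.

## Working session

There is one attempt and no reset: what is moved stays moved. The work goes in short steps, Python scripts to look and compute and a tool call to move; the robot and the scene stay as the last step left them, time stands still between calls to the robot, and variables do not carry over. Pictures are saved under pics/ and viewed, and the job is handed in when it is done.

Besides the shell and the picture viewer there is one more tool, called as name(argument=value, ...) on one line, values as JSON. arm_command: Moves the arm, as the interface text tells. Its arguments: {"type":"object","properties":{"rows":{"type":"array","items":{"type":"array","items":{"type":"array","items":{"type":"number"}}}},"claw":{"type":"number"}},"required":["rows"]}

```bash
ls; mkdir -p pics
python3 - <<'E'
from cell import sensors,get_image,ctrl
import cv2,numpy as np
print(sensors.read_state())
print(ctrl.pinch_z)
for n in ["side","top","wrist"]:
    d=get_image(n); cv2.imwrite(f"pics/{n}0.png",d["pixels"][:,:,::-1]); print(n,d["K"],d["k1"],d["pose"])
    np.savez(f"{n}0.npz",**d)
E
```

```text
pics
{'clock': 0.0, 'qpos': array([ 1.26720337,  0.6293635 ,  0.03844611,  1.51835786, -0.02698705,
        0.99626878, -0.0200157 ]), 'qd': array([ 0.00219234,  0.00110869,  0.00079569,  0.00071529, -0.00173806,
        0.00238701,  0.00016228]), 'tau': array([-9.65282015e-04, -5.63404584e+01,  1.22634921e+00, -1.93443203e+01,
        1.11888262e-02,  1.05634847e-02,  1.13827326e-05]), 'eef_pos': array([ 152.99131008, -631.10983505,  230.38113885]), 'tool_rot': array([ 3.14155398e+00,  1.87890946e-03, -1.33301519e+00]), 'force': array([-0.72510947,  0.67136487, -0.43092688]), 'torque': array([-0.03524625,  0.01182783, -0.03892035]), 'width': 85.31338153543618}
-18.700000000000003
side [[390.3822787    0.         278.24009158]
 [  0.         390.3822787  205.31173906]
 [  0.           0.           1.        ]] 0.003331040949862642 [[ 9.61684235e-01  1.88442875e-01 -1.99129896e-01  4.06671454e+02]
 [-2.73737502e-01  6.19709599e-01 -7.35545915e-01 -4.99376322e+02]
 [-1.52056783e-02  7.61872230e-01  6.47548834e-01  5.43670425e+02]
 [ 0.00000000e+00  0.00000000e+00  0.00000000e+00  1.000
[... 155 characters left out ...]
34054395 [[ 2.49795688e-02  9.94017988e-01 -1.06321498e-01  4.32651139e+02]
 [-9.99482264e-01  2.26753719e-02 -2.28261303e-02  3.51906036e+01]
 [-2.02787046e-02  1.06836639e-01  9.94069770e-01  1.20151655e+03]
 [ 0.00000000e+00  0.00000000e+00  0.00000000e+00  1.00000000e+00]]
wrist [[296.61406008   0.         281.09468419]
 [  0.         296.61406008 211.72647504]
 [  0.           0.           1.        ]] -0.03269534017588157 [[ 2.35011208e-01  9.24073330e-01  3.01426960e-01  2.31282427e+02]
 [-9.71990404e-01  2.24092797e-01  7.08312941e-02 -6.13906455e+02]
 [-2.09430090e-03 -3.09630261e-01  9.50854729e-01  3.72933184e+02]
 [ 0.00000000e+00  0.00000000e+00  0.00000000e+00  1.00000000e+00]]
```

View pics/side0.png

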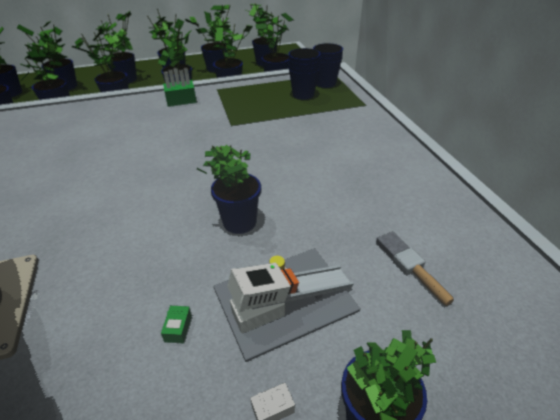

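View pics/top0.png

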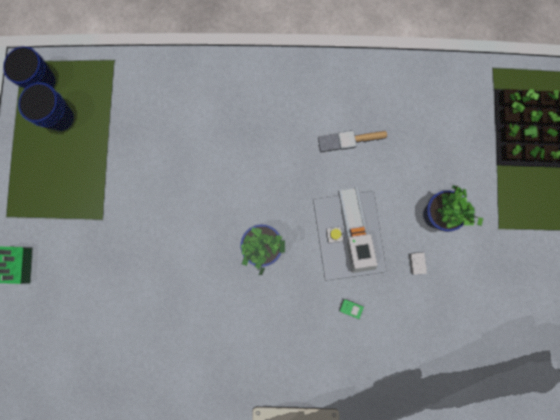

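The side view shows the yellow button at about (277,262), the orange cartridge at (290,280), and the slipway running right to about (350,283). In the top view the button is at (336,235), the cartridge at (357,231) and the slipway end at (348,192). The pots are at (262,245) and (447,211).

```bash
cat > h.py <<'E'
import numpy as np,cv2
def cloud(d):
    K=d["K"];k1=float(d["k1"]);h,w=d["z_map"].shape
    u,v=np.meshgrid(np.arange(w),np.arange(h))
    pts=np.stack([u,v],-1).reshape(-1,1,2).astype(np.float64)
    n=cv2.undistortPoints(pts,K,np.array([k1,0,0,0.])).reshape(h,w,2)
    z=d["z_map"].astype(float)
    P=np.stack([n[...,0]*z,-n[...,1]*z,-z,np.ones_like(z)],-1)
    W=P@d["pose"].T
    W[z<=0]=np.nan
    return W[...,:3]
def proj(d,p):
    c=np.linalg.inv(d["pose"])@np.append(p,1); x=c[0]/-c[2];y=-c[1]/-c[2]
    s=1+float(d["k1"])*(x*x+y*y);K=d["K"]
    return K[0,0]*x*s+K[0,2],K[1,1]*y*s+K[1,2]
def hsv(d): return cv2.cvtColor(d["pixels"],cv2.COLOR_RGB2HSV)
E
python3 - <<'E'
from h import *
for n in ["side","top"]:
    d=dict(np.load(n+"0.npz")); W=cloud(d);H=hsv(d)
    for nm,lo,hi in [("yellow",22,35),("orange",2,16)]:
        m=(H[...,0]>=lo)&(H[...,0]<=hi)&(H[...,1]>150)&(H[...,2]>90)
        k,l,st,c=cv2.connectedComponentsWithStats(m.astype(np.uint8))
        for i in range(1,k):
            if st[i,4]>15:
                p=W[l==i]; print(n,nm,c[i],st[i,4],np.nanmedian(p,0),np.nanmin(p,0),np.nanmax(p,0))
    g=W[...,2]; print("ground",np.nanmedian(g))
d=dict(np.load("top0.npz"))
x0,y0,x1,y1=230,170,490,330
cv2.imwrite("pics/topz.png",cv2.resize(d["pixels"][y0:y1,x0:x1,::-1],None,fx=3,fy=3,interpolation=cv2.INTER_CUBIC))
d=dict(np.load("side0.npz"))
cv2.imwrite("pics/sidez.png",cv2.resize(d["pixels"][230:360,190:380,::-1],None,fx=4,fy=4,interpolation=cv2.INTER_CUBIC))
E
```

```text
side yellow [277.74698795 260.5060241 ] 83 [517.92592582 -79.90038611  56.3183367 ] [504.6332753  -93.483732    54.05332318] [526.08781522 -70.49489678  58.37000354]
side orange [291.5        276.23863636] 88 [ 525.07813535 -131.77124793   72.18526473] [ 518.55505332 -146.95837436   69.33651323] [ 530.59420708 -115.49977019   76.28346988]
side orange [286.22222222 276.38888889] 18 [ 516.954009   -132.79460699   75.23605606] [ 513.93918267 -146.38873912   74.11464487] [ 518.89905294 -117.79929043   76.39266273]
ground 0.6181282396704546
top orange [357.4        229.66666667] 30 [ 523.58820556 -128.96482323   71.39295992] [ 520.6641534  -143.06050993   65.71879302] [ 528.19989926 -117.23318057   74.32851308]
ground -0.40517301669524386
```

View pics/wrist0.png

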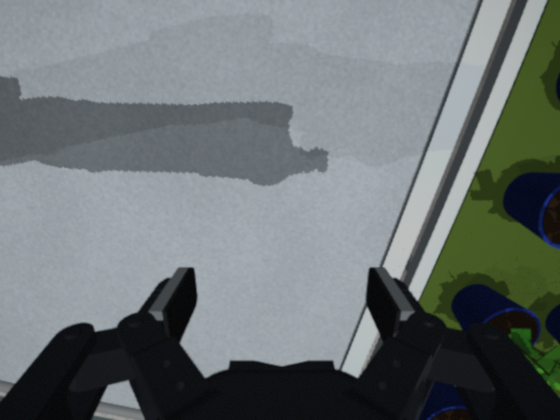

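Run:
```python
from h import *
for n in ["side","top"]:
    d=dict(np.load(n+"0.npz")); W=cloud(d)
    # local region
    X=W.reshape(-1,3)
    m=(np.hypot(X[:,0]-510,X[:,1]+120)<150)
    P=X[m]
    pl=P[(P[:,2]>5)&(P[:,2]<11)]
    r=cv2.minAreaRect(pl[:,:2].astype(np.float32)); print(n,"plate",len(pl),r)
    hd=P[(P[:,2]>85)&(P[:,2]<115)]
    r=cv2.minAreaRect(hd[:,:2].astype(np.float32)); print("hood",len(hd),r,hd[:,2].max())
    H=hsv(d).reshape(-1,3)[m]
    sl=P[(P[:,2]>14)&(P[:,2]<47)&(P[:,0]>535)]
    r=cv2.minAreaRect(sl[:,:2].astype(np.float32)); print("slip",len(sl),r)
    c,ev=np.linalg.lstsq(np.c_[sl[:,:2],np.ones(len(sl))],sl[:,2],rcond=None)[:2]; print("slope",c,np.arctan(np.hypot(*c[:2])),np.arctan2(-c[1],-c[0]))
    vx=cv2.fitLine(sl[:,:2].astype(np.float32),cv2.DIST_HUBER,0,.01,.01).ravel();print(vx,np.arctan2(vx[1],vx[0]))
```

```text
side plate 4701 ((493.584228515625, -123.39057922363281), (259.4294738769531, 150.9224395751953), 9.605528831481934)
hood 1606 ((472.488525390625, -138.93624877929688), (77.01350402832031, 53.3101692199707), 9.804258346557617) 106.55088156246035
slip 1250 ((580.718505859375, -121.05302429199219), (98.05882263183594, 47.37059020996094), 9.563435554504395)
slope [-2.82564713e-01 -1.78193190e-02  1.92170432e+02] 0.27590510499024407 0.06297938986420618
[ 9.5156610e-01  3.0744424e-01  5.8069977e+02 -1.2274345e+02] 0.31250602
top plate 2430 ((503.20037841796875, -108.5013427734375), (284.41363525390625, 263.2839660644531), 41.93971252441406)
hood 693 ((472.3292236328125, -139.3170623779297), (76.92808532714844, 50.855857849121094), 8.089153289794922) 107.97679699017317
slip 711 ((583.15283203125, -111.18212890625), (113.12137603759766, 95.0836181640625), 87.56977081298828)
slope [-2.74658631e-01 -4.63419424e-02  1.82401824e+02] 0.27165501230570926 0.16715129262026654
[ 9.6892607e-01  2.4735050e-01  5.7839935e+02 -1.2278864e+02] 0.24994484
```

View pics/topz.png

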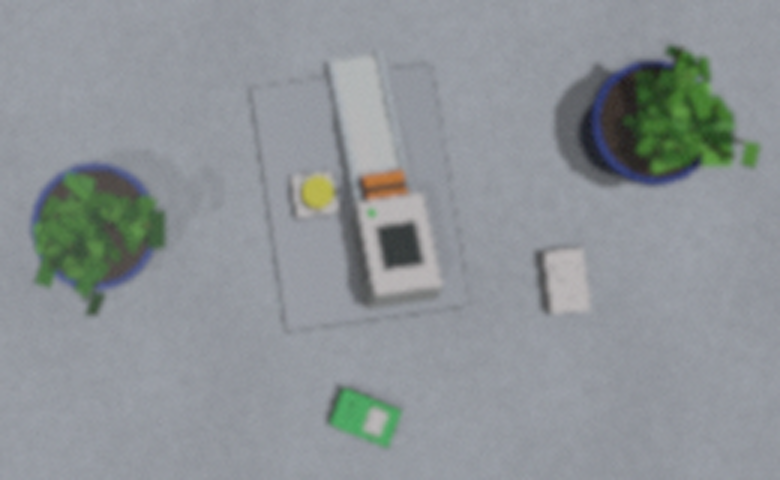

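View pics/sidez.png

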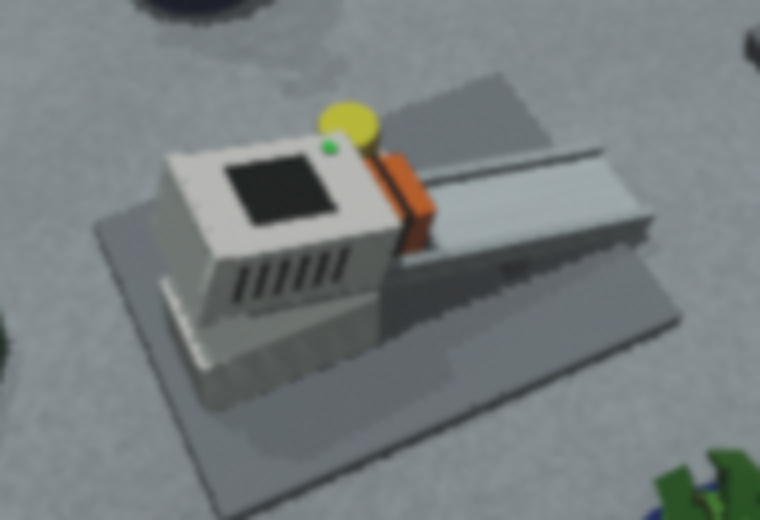

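```bash
cat >> h.py <<'E'
from scipy.optimize import least_squares
def dockpts(o,yaw,p):
    c,s=np.cos(yaw),np.sin(yaw); p=np.atleast_2d(p)
    return np.c_[o[0]+c*p[:,0]-s*p[:,1],o[1]+s*p[:,0]+c*p[:,1],p[:,2]]
def slip(p):
    p=np.atleast_2d(p); c,s=np.cos(.28),np.sin(.28)
    return np.c_[c*p[:,0]+s*p[:,2],p[:,1],45-s*p[:,0]+c*p[:,2]]
def overlay(d,o,yaw):
    im=d["pixels"][:,:,::-1].copy(); im=cv2.resize(im,None,fx=4,fy=4,interpolation=cv2.INTER_CUBIC)
    def line(P,col):
        q=[proj(d,p) for p in dockpts(o,yaw,P)]; q=(np.array(q)*4+1.5).round().astype(np.int32)
        cv2.polylines(im,[q],False,col,1)
    t=np.linspace(0,2*np.pi,40)
    line(np.c_[13*np.cos(t),50+13*np.sin(t),0*t+55.6],(255,0,0))
    for y in(-22.5,22.5,-17.5,17.5): line(slip([[3,y,5],[110,y,5]]),(0,0,255))
    line(slip([[110,-22.5,5],[110,22.5,5]]),(0,0,255))
    line(slip([[0,-16,26],[0,16,26],[0,16,0],[0,-16,0],[0,-16,26]]),(255,0,255))
    return im
E
python3 - <<'E'
from h import *
o=np.array([526.3,-130.]);yaw=.167
d=dict(np.load("top0.npz"));W=cloud(d);H=hsv(d)
m=(H[...,0]>=22)&(H[...,0]<=35)&(H[...,1]>100); m[:225]=0;m[245:]=0;m[:,:325]=0;m[:,345:]=0
print("yel",m.sum(),np.nanmean(W[m],0),np.nanmin(W[m],0),np.nanmax(W[m],0))
m=(H[...,0]>=2)&(H[...,0]<=16)&(H[...,1]>100); m[:220]=0;m[240:]=0;m[:,:340]=0;m[:,375:]=0
print("or",m.sum(),np.nanmean(W[m],0))
for nm in("top","side"):
    d=dict(np.load(nm+"0.npz"));W=cloud(d).reshape(-1,3)
    for nn,c in(("potR",(560,-300)),("potL",(500,70))):
        q=W[(np.hypot(W[:,0]-c[0],W[:,1]-c[1])<130)&(W[:,2]>50)]
        if len(q): print(nm,nn,len(q),np.nanmin(q,0),np.nanmax(q,0))
        q=q[q[:,2]<95]
        if len(q): print("   rim",np.nanmin(q,0),np.nanmax(q,0))
    im=overlay(d,o,yaw)
    x,y=(300,180) if nm=="top" else (200,235)
    cv2.imwrite(f"pics/ov_{nm}.png",im[y*4:y*4+460,x*4:x*4+700])
E
```

```text
yel 77 [514.76777073 -81.00487847  54.80028413] [504.8479255  -92.01149303  49.47142322] [525.84438271 -70.70565199  60.75312544]
or 97 [ 520.48434578 -129.91237919   72.48994605]
top potR 1685 [ 523.93817645 -393.42054323   52.84675831] [ 619.33838613 -284.47751811  175.64029185]
   rim [ 523.93817645 -372.52646575   52.84675831] [ 618.06242946 -284.47751811   94.99673252]
top potL 1494 [418.71049901  37.11163643  81.76978719] [528.39158961 136.87349952 175.49901085]
   rim [438.19060079  43.94178505  81.76978719] [528.39158961 136.87349952  94.99170941]
side potR 6269 [ 524.0944886  -382.38531223   50.02450374] [ 620.98550714 -285.7951757   176.9217267 ]
   rim [ 524.0944886  -374.45438794   50.02450374] [ 619.60056216 -285.7951757    94.9955544 ]
side potL 2818 [418.04317738  34.82795719  50.26347605] [530.60737604 128.09941186 173.73491049]
   rim [435.35762974  40.02137188  50.26347605] [530.60737604 128.09941186  94.97989617]
```

View pics/ov_top.png

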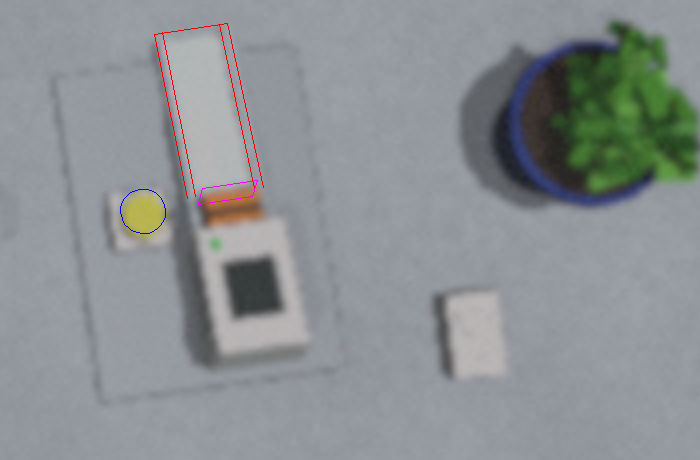

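View pics/ov_side.png

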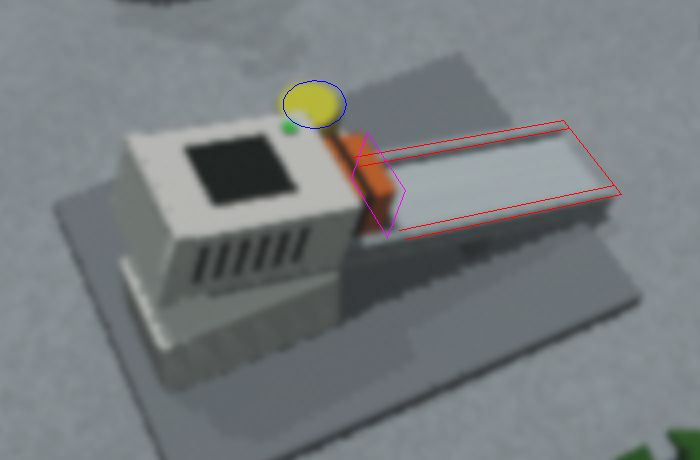

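Run:
```python
from h import *
o=np.array([522.8,-130.]);yaw=.165
out=[]
for nm in("top","side"):
    d=dict(np.load(nm+"0.npz"))
    im=overlay(d,o,yaw)
    x,y=(322,182) if nm=="top" else (255,245)
    w,h=(60,60) if nm=="top" else(105,60)
    out.append(cv2.resize(im[y*4:y*4+h*4,x*4:x*4+w*4],None,fx=(2 if nm=="top" else 1.8),fy=(2 if nm=="top" else 1.8)))
    cv2.imwrite(f"pics/ov2_{nm}.png",out[-1])
```

```text
(no output)
```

View pics/ov2_top.png

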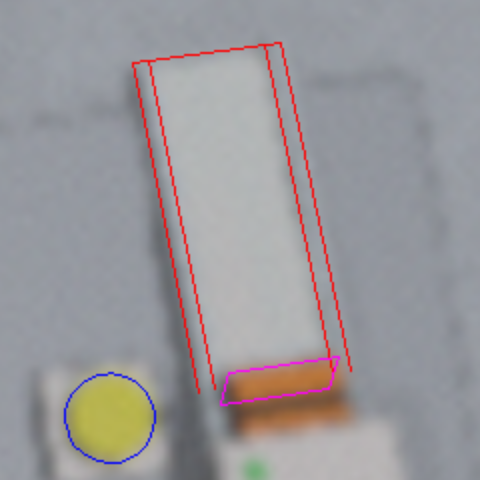

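View pics/ov2_side.png

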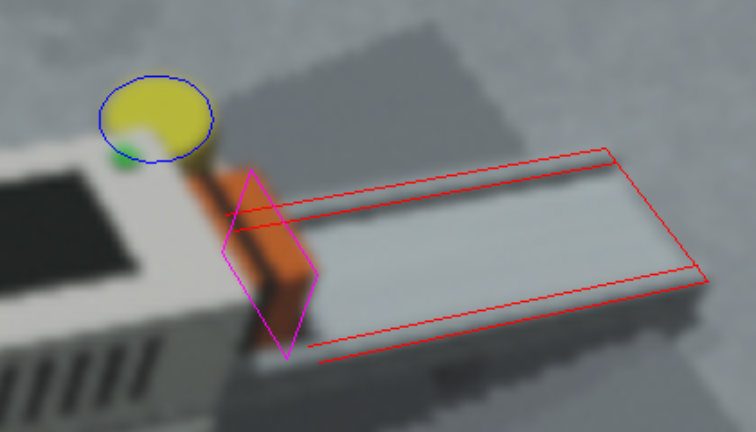

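arm_command(rows=[[[-10,-12,0,0,0,0],[-32,-38,2,0,0,-2],[-56,-66,5,0,0,-4],[-80,-95,10,0,0,-7],[-106,-125,15,0,0,-10],[-132,-156,20,0,0,-12],[-158,-187,25,0,0,-14],[-184,-218,30,0,0,-16],[-210,-249,35,0,0,-18],[-236,-279,40,0,0,-21],[-262,-310,45,0,0,-23],[-288,-341,50,0,0,-26],[-314,-372,55,0,0,-28],[-338,-400,60,0,0,-30],[-362,-428,65,0,0,-32],[-384,-454,70,0,0,-34],[-402,-476,74,0,0,-36],[-415,-491,78,0,0,-37],[-421,-499,80,0,0,-38],[-424,-501,81,0,0,-38.2]]], claw=0.3)

```text
clock: 1.82
eef_pos: [541.0, -99.9, 149.8]
tool_rot: [-3.141, 0.0, -0.663]
force: [0.8, 0.5, 0.2]
width: 55.4
```

Run:
```python
from cell import sensors,get_image
from h import *
from scipy.spatial.transform import Rotation as Ro
for n in ["side","top","wrist"]:
    d=get_image(n); cv2.imwrite(f"pics/{n}1.png",d["pixels"][:,:,::-1]); np.savez(f"{n}1.npz",**d)
s=sensors.read_state();print(s["clock"],s["eef_pos"],s["tool_rot"],s["width"],s["qpos"])
d=dict(np.load("wrist1.npz"));W=cloud(d).reshape(-1,3)
T=Ro.from_euler('xyz',s["tool_rot"]).as_matrix()
P=(W-s["eef_pos"])@T
m=(P[:,2]>-40)&(P[:,2]<10)&(abs(P[:,1])<25)&(abs(P[:,0])<70)
Q=P[m]
for sg in(-1,1):
    q=Q[Q[:,0]*sg>0]
    for a in range(-40,10,4):
        r=q[(q[:,2]>=a)&(q[:,2]<a+4)]
        if len(r): print(sg,a,len(r),r.min(0).round(1),r.max(0).round(1))
```

```text
1.9667 [ 539.18353141 -103.06506498  150.20148959] [ 3.14009330e+00  4.44072002e-04 -6.68089287e-01] 55.43098298304861 [ 0.22236149  0.59403374 -0.12860751  1.87932468  0.11657553  0.67656502
 -0.64363038]
-1 -40 213 [-39.9 -12.5 -40. ] [-26.2  10.8 -36. ]
-1 -36 235 [-40.4 -12.3 -35.9] [-26.3  10.1 -32. ]
-1 -32 232 [-40.6 -12.2 -32. ] [-26.4  10.6 -28. ]
-1 -28 198 [-40.4 -12.3 -28. ] [-26.3  10.7 -24.1]
-1 -24 199 [-40.6 -12.3 -24. ] [-26.4  10.8 -20. ]
-1 -20 172 [-40.2 -12.3 -20. ] [-26.3  10.3 -16. ]
-1 -16 169 [-40.  -12.4 -16. ] [-26.2  10.1 -12.1]
-1 -12 124 [-39.2 -12.1 -12. ] [-26.3   9.8  -8. ]
-1 -8 63 [-33.1 -11.8  -7.9] [-26.2  10.2  -4. ]
-1 -4 6 [-26.7  -7.5  -4. ] [-26.6   5.   -3.6]
1 -40 206 [ 28.4 -12.4 -40. ] [ 42.   10.4 -36. ]
1 -36 243 [ 28.4 -12.5 -36. ] [ 42.4  10.5 -32. ]
1 -32 224 [ 28.4 -12.5 -32. ] [ 42.4  10.5 -28. ]
1 -28 211 [ 28.3 -12.2 -28. ] [ 42.1  11.2 -24. ]
1 -24 187 [ 28.4 -12.5 -24. ] [ 42.4  10.5 -20. ]
1 -20 179 [ 28.4 -12.3 -20. ] [ 42.1   9.7 -16. ]
1 -16 162 [ 28.3 -12.3 -16. ] [ 41.9   9.7 -12. ]
1 -12 123 [ 28.4 -12.3 -12. ] [41.2 10.4 -8.1]
1 -8 73 [ 28.4 -11.9  -7.9] [35.3 10.4 -4. ]
1 -4 1 [28.6 -7.5 -3.8] [28.6 -7.5 -3.8]
```

View pics/wrist1.png

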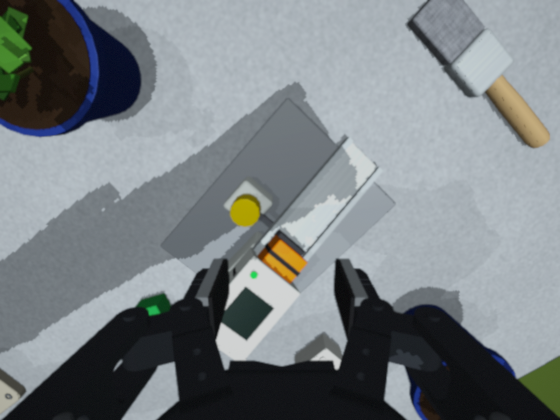

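View pics/side1.png

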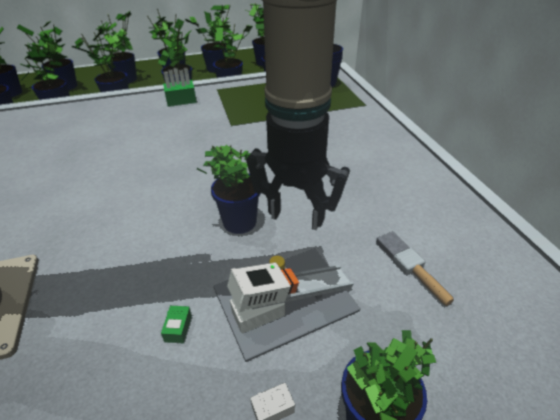

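The wrist view shows the button at (245,210), the cartridge at (284,258) and the slipway running up to (360,160). The tips' inner edges are the lowest parts, about 4 mm behind the TCP. I'll check the button and slipway positions from this closer camera.

Run:
```python
from h import *
d=dict(np.load("wrist1.npz"));W=cloud(d);H=hsv(d)
def sel(lo,hi,x0,x1,y0,y1):
    m=(H[...,0]>=lo)&(H[...,0]<=hi)&(H[...,1]>130); k=np.zeros_like(m);k[y0:y1,x0:x1]=1; return m&k
m=sel(20,35,220,270,190,235);p=W[m];p=p[p[:,2]>53];print(len(p),p.min(0),p.max(0),(p.min(0)+p.max(0))/2,np.median(p,0))
print(cv2.minEnclosingCircle(p[:,:2].astype(np.float32)))
m=sel(2,19,250,310,225,285);p=W[m];print("or",len(p),p.min(0),p.max(0),np.median(p,0))
X=W.reshape(-1,3);r=X[(np.hypot(X[:,0]-567,X[:,1]+123)<75)&(X[:,2]>13)&(X[:,2]<47)&(X[:,0]>545)]
print("slip",cv2.minAreaRect(r[:,:2].astype(np.float32)))
o=np.array([522.5,-130.5])
im=overlay(d,o,.17);cv2.imwrite("pics/ov_w.png",im[110*4:300*4,200*4:400*4])
```

```text
666 [504.89213342 -95.06938392  53.00644741] [529.62007127 -70.47058023  57.08179018] [517.25610234 -82.76998207  55.04411879] [517.7039276  -82.5263912   55.19242899]
((517.098388671875, -82.72554779052734), 12.743491172790527)
or 516 [nan nan nan] [nan nan nan] [nan nan nan]
slip ((585.7726440429688, -122.01741027832031), (90.17864990234375, 45.724998474121094), 9.914236068725586)
```

View pics/ov_w.png

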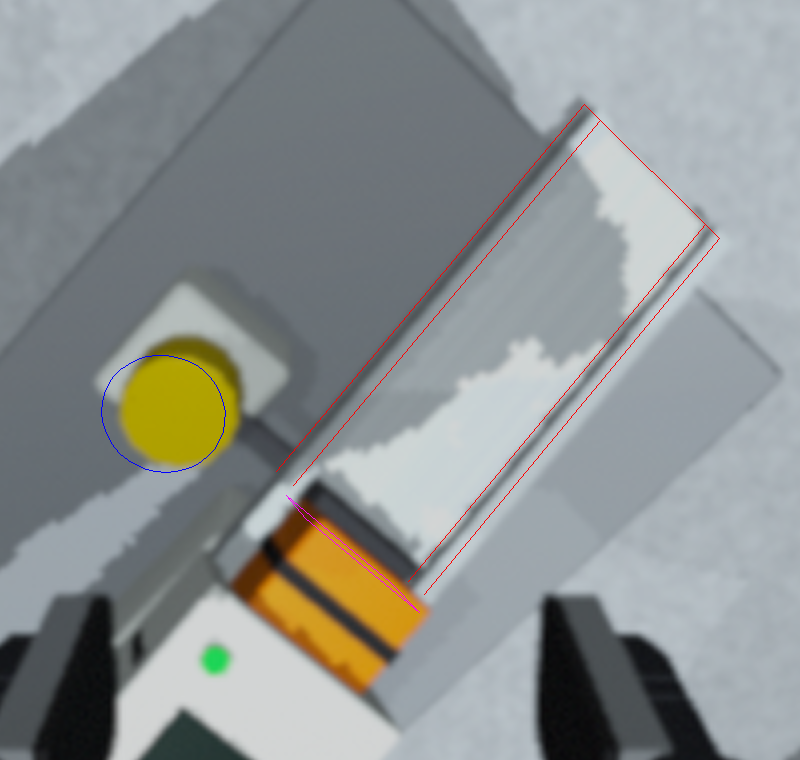

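The wrist, side and top cameras agree on the button at about (516.5, -82) to within 2 mm, and the slipway yaw is about 0.17. I'll descend to just above the button.

arm_command(rows=[[[0,-1,8,0,0,0],[0,-1,20,0,0,0],[0,-1,34,0,0,0],[0,-1,48,0,0,0],[0,-1,60,0,0,0],[0,-1,70,0,0,0],[0,-1,78,0,0,0],[0,-1,84,0,0,0],[0,-1,86,0,0,0],[0,-1,86,0,0,0]]])

```text
clock: 2.8
eef_pos: [540.6, -101.0, 63.9]
tool_rot: [3.141, 0.0, -0.667]
force: [-0.8, -0.5, -0.0]
width: 55.3
```

Run:
```python
from cell import sensors,get_image
from h import *
for n in ["side","wrist"]:
    d=get_image(n); np.savez(f"{n}2.npz",**d)
    im=d["pixels"][:,:,::-1]
    if n=="side": im=cv2.resize(im[190:340,190:380],None,fx=4,fy=4,interpolation=cv2.INTER_CUBIC)
    cv2.imwrite(f"pics/{n}2.png",im)
for i in range(1):
    s=sensors.read_state();print(s["clock"],s["eef_pos"],s["tool_rot"],s["force"])
```

```text
2.9 [ 541.12788945 -100.96001158   64.68723761] [-3.14122371e+00 -6.91079964e-04 -6.66393862e-01] [ 0.50965303  0.91975837 -0.6940771 ]
```

View pics/wrist2.png

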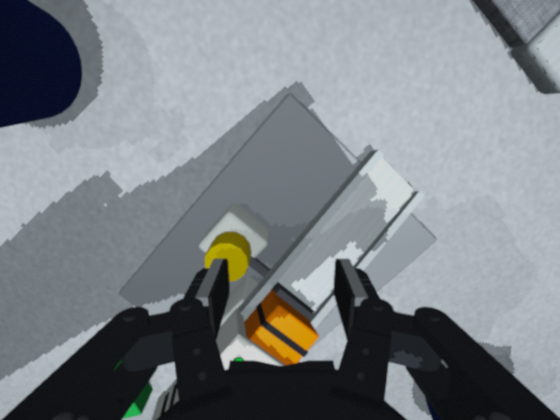

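View pics/side2.png

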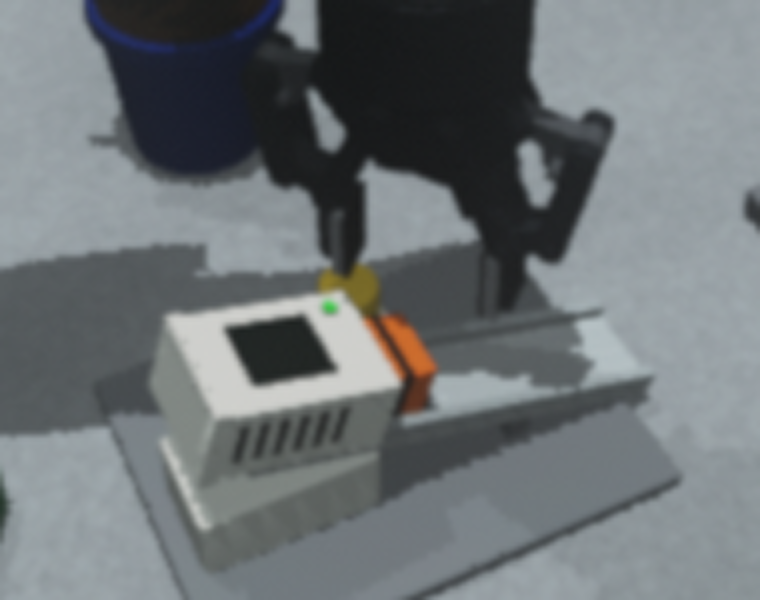

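Run:
```python
from h import *
from scipy.spatial.transform import Rotation as Ro
d=dict(np.load("wrist2.npz"));W=cloud(d);H=hsv(d)
T=Ro.from_euler('xyz',[np.pi,0,-.667]).as_matrix();t=np.array([540.8,-101,64.3])
m=(H[...,0]>=20)&(H[...,0]<=35)&(H[...,1]>130);m[:230]=0;m[290:]=0;m[:,:195]=0;m[:,260:]=0
p=W[m];p=p[p[:,2]>53];q=(p-t)@T;print(len(q),cv2.minEnclosingCircle(q[:,:2].astype(np.float32)),q[:,2].mean())
X=(W.reshape(-1,3)-t)@T;z=W.reshape(-1,3)[:,2]
r=X[(z>18)&(z<45)&(abs(X[:,0]-35)<60)&(abs(X[:,1])<70)&(W.reshape(-1,3)[:,0]>545)]
print(cv2.minAreaRect(r[:,:2].astype(np.float32)))
# finger bottoms
F=X[(X[:,2]>-12)&(X[:,2]<0)&(abs(X[:,1])<14)&(abs(X[:,0])<45)]
print(F[F[:,0]<0].max(0),F[F[:,0]>0].max(0))
```

```text
1035 ((-29.834171295166016, 0.28256842494010925), 12.638675689697266) 8.129939762239083
((48.602420806884766, -11.47708511352539), (46.433860778808594, 89.75934600830078), 42.9122200012207)
[-25.82922536  11.29217104  -3.31560446] [41.22942169 11.74550527 -3.65635399]
```

The button is at tool (-29.8, 0.3) and the other finger sits over the slipway's middle. Contact should come after about 11.5 mm, so I'll press now.

arm_command(rows=[[[0,0,4,0,0,0],[0,0,8,0,0,0],[0,0,11,0,0,0],[0,0,13,0,0,0],[0,0,15,0,0,0],[0,0,17,0,0,0],[0,0,18.5,0,0,0],[0,0,20,0,0,0],[0,0,21,0,0,0],[0,0,21.5,0,0,0],[0,0,21.5,0,0,0],[0,0,21.5,0,0,0],[0,0,21.5,0,0,0],[0,0,21.5,0,0,0]]])

```text
clock: 4.07
eef_pos: [540.7, -100.8, 42.9]
tool_rot: [3.142, 0.0, -0.666]
force: [-0.8, 0.1, 4.9]
width: 55.4
```

Run:
```python
from cell import sensors,get_image
from h import *
for n in ["side","wrist"]:
    d=get_image(n); np.savez(f"{n}3.npz",**d)
    im=d["pixels"][:,:,::-1]
    if n=="side": im=cv2.resize(im[190:340,190:380],None,fx=4,fy=4,interpolation=cv2.INTER_CUBIC)
    cv2.imwrite(f"pics/{n}3.png",im)
s=sensors.read_state();print(s["clock"],s["eef_pos"],s["tool_rot"],s["force"],s["torque"])
```

```text
4.1667 [ 540.75662039 -100.78256077   42.87875975] [-3.14157989e+00  7.14126204e-05 -6.66254190e-01] [-1.83340527  0.64733979  5.02896096] [0.19335377 0.42319973 0.03565325]
```

View pics/wrist3.png

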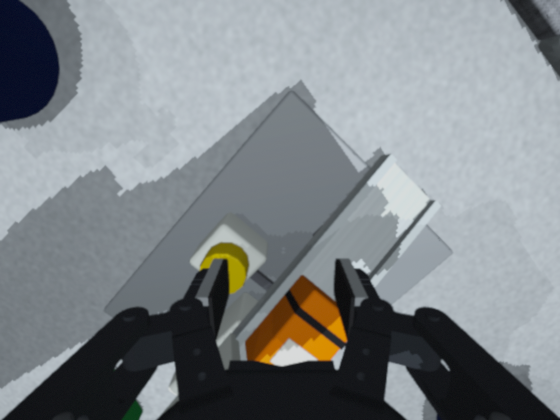

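View pics/side3.png

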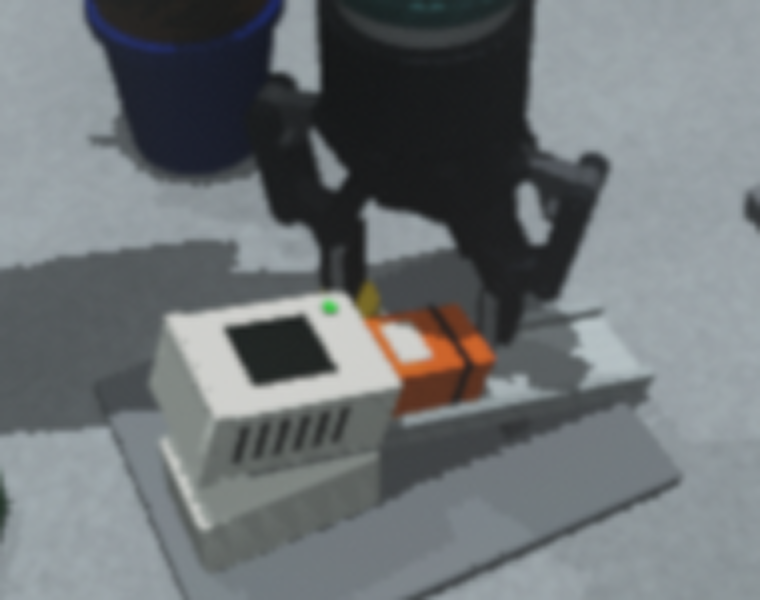

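The cartridge is out and resting against the right finger, at about (490,350) in the side crop. The button is pressed with about 5 N. I'll hold and check that nothing creeps.

arm_command(rows=[[[0,0,0.3,0,0,0],[0,0,0.3,0,0,0],[0,0,0.3,0,0,0],[0,0,0.3,0,0,0],[0,0,0.3,0,0,0],[0,0,0.3,0,0,0],[0,0,0.3,0,0,0],[0,0,0.3,0,0,0],[0,0,0.3,0,0,0],[0,0,0.3,0,0,0],[0,0,0.3,0,0,0],[0,0,0.3,0,0,0]]])

```text
clock: 5.17
eef_pos: [540.7, -100.8, 42.6]
tool_rot: [3.142, 0.0, -0.666]
force: [-1.1, 0.8, 4.7]
width: 55.4
```

Run:
```python
from cell import sensors,get_image
from h import *
np.savez("side4.npz",**get_image("side"))
o=np.array([524.5,-131]);yaw=.17
for n in("side3","side4"):
    d=dict(np.load(n+".npz"));W=cloud(d);H=hsv(d)
    m=(H[...,0]>=2)&(H[...,0]<=18)&(H[...,1]>140);m[:255]=0;m[305:]=0;m[:,:270]=0;m[:,325:]=0
    p=W[m];p=p[np.isfinite(p[:,0])]
    c,s=np.cos(yaw),np.sin(yaw);x=(p[:,0]-o[0])*c+(p[:,1]-o[1])*s;z=p[:,2]-45
    a,b=np.cos(.28),np.sin(.28);sx=a*x-b*z;sz=b*x+a*z
    top=sz>22
    pl=np.linalg.lstsq(np.c_[p[top][:,:2],np.ones(top.sum())],p[top][:,2],rcond=None)[0]
    print(n,m.sum(),np.argwhere(m).mean(0),"nose x",np.percentile(sx,98),"top z",np.median(sz[top]),"tilt",np.arctan(np.hypot(*pl[:2])))
s=sensors.read_state();print(s["clock"],s["eef_pos"],s["force"])
```

```text
side3 376 [278.92819149 299.36702128] nose x 24.210520356918607 top z 26.53309901410143 tilt 0.26861668697131075
side4 380 [278.93947368 299.32631579] nose x 24.22756427042229 top z 26.39642288549191 tilt 0.2796243984607135
5.2167 [ 540.74552433 -100.80944251   42.55745994] [-1.16816193  0.46810292  6.01291722]
```

Run:
```python
from cell import get_image
from h import *
from scipy.spatial.transform import Rotation as Ro
d=get_image("wrist");np.savez("wrist4.npz",**d)
cv2.imwrite("pics/wrist4.png",cv2.resize(d["pixels"][240:390,220:400,::-1],None,fx=4,fy=4,interpolation=cv2.INTER_CUBIC))
W=cloud(d);H=hsv(d);T=Ro.from_euler('xyz',[np.pi,0,-.666]).as_matrix();t=np.array([540.7,-100.8,42.6])
Q=(W-t)@T
m=(H[...,0]>=2)&(H[...,0]<=22)&(H[...,1]>140);m[:260]=0;m[:,:235]=0
q=Q[m];q=q[np.isfinite(q[:,0])]
ux=np.array([.67,-.743])  # downhill in tool xy
s=q[:,:2]@ux; print("nose downhill pct",np.percentile(s,[90,98,100]),"finger corner (28,11):",np.dot([28.3,11.2],ux))
for a in np.arange(-25,10,3):
    r=(q[:,2]>a)&(q[:,2]<a+3)
    if r.sum()>3: print(a,r.sum(),np.percentile(s[r],98))
```

```text
nose downhill pct [ 8.19244713 11.32614705 26.36877664] finger corner (28,11): 10.639400000000002
-25 1151 5.883080794336128
-22 898 11.328300067136933
-19 284 11.328442237315313
-16 248 10.715219150961051
-13 232 9.581709559621359
-10 182 8.86043197481505
-7 133 7.761308582928993
-4 73 6.875192824663555
-1 29 5.533869715348896
```

View pics/wrist4.png

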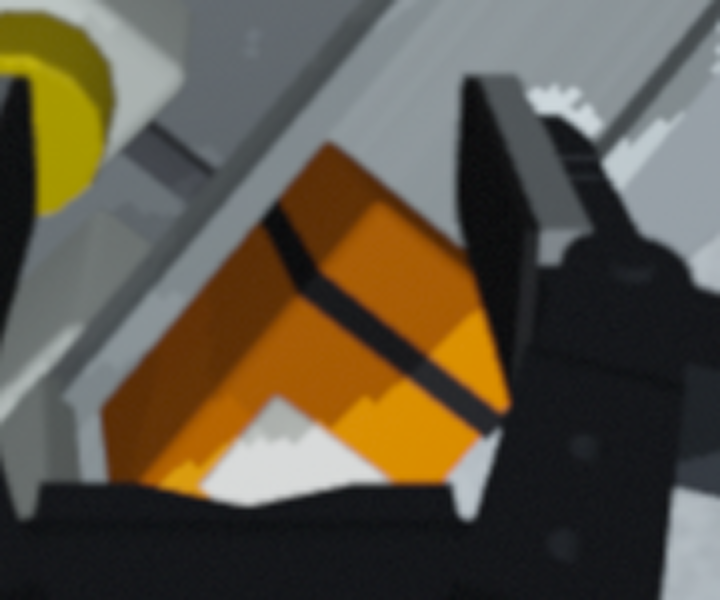

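Run:
```python
from cell import order,sensors
print(sensors.read_state()["force"]); print(order.finish_job())
```

```text
[-2.17579819  1.53703029  5.26084349]
the job is handed in; nothing more can be done
None
```

I pressed the eject button with one fingertip and caught the cartridge on the slipway with the other. I handed the job in at about 5.3 s with both still held. No verdict was reported.

What the last checks showed:
- **Button:** about 5 N upward on the tool, and a fingertip height that puts the button about 9–10 mm down.
- **Cartridge position:** the nose is about 24–30 mm past its parked position, so its middle is at about x = 0 to 5 mm. It lies flat on the floor, with a tilt of 0.27–0.28 rad against the slipway's 0.28. It did not move between pictures taken about 1 s apart.
- **Contact with the finger:** in the wrist view the nose and the finger's corner coincide within about 1 mm. The cartridge's push is too small to separate from the force noise, so I judged contact from the picture and depth data.
- **Pots and brush:** the arm stayed well away from them. I did not measure them again at the end.

The cameras disagreed by about 3 mm on where the button is, so I aimed from the wrist view just before pressing.

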